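# Strip down two marking-out set-ups and put the tools away

## Task

The marking-out is finished: take both set-ups apart (the shaft lying in the V-block on the 1-2-3 block, and the screw jack on the parallel) and put each piece away in its own place: the shaft centred in the two notches of its wooden rest, and the V-block, the 1-2-3 block, the jack and the parallel each flat on the floor of the wooden case whose recess is cut to its shape, right side up as they stand now (V upwards). Set the pieces down gently: do not drop or tip over any of them.

Things in the scene. Friction and masses are not known exactly. Their poses are not given: they have to be found in the camera images.
- shaft: Bright aluminium shaft lying level in the groove of the V-block: a round bar 32 mm in diameter and 60 mm long with a 20 mm diameter, 14 mm long journal at each end (88 mm over all, the two ends alike), about 0.2 kg. Origin: on its axis at mid length; x runs along the axis (either end). At the start its axis is 49.6 mm above the underside of the V-block, so 9.6 mm above the V-block's top face.
- vblock: Steel V-block standing on top of the 1-2-3 block: 48 mm x 48 mm, 40 mm high, about 0.42 kg, with a 90 degree V groove 26 mm wide and 13 mm deep along its whole top. Origin: centre of its underside; z up, x along the groove. The solid sides to grip are the two faces across y (48 mm apart).
- block: Steel 1-2-3 block (a ground block with many round holes) lying flat on the bench, the foot of the stack of three: 76 mm (x) x 51 mm (y) x 25 mm high, about 0.6 kg. Origin: centre of its underside; z up.
- jack: Small machinist's screw jack standing on the parallel: round foot 38 mm in diameter and 6 mm high, tapering up to a body 28 mm in diameter between 13 mm and 36 mm above its underside, then a thin screw with a 24 mm diameter head, 58 mm high over all, about 0.24 kg. Origin: centre of its underside; z up. The body is the place to grip; its turn about z does not matter.
- parallel: Long flat steel bar (a parallel) lying on the bench, the foot of the stack of two: 120 mm (x) x 40 mm (y) x 20 mm high, about 0.7 kg. Origin: centre of its underside; z up.
- rest: Fixed wooden rest: base 100 (x) x 64 (y) x 12 mm high with two upright saddles, centred at x = -20 and +20 mm, each 14 mm thick, 52 mm wide, 28 mm high from the bench, with V notches 26 mm wide and 13 mm deep. Origin: centre of its underside, on the bench; z up, x along the line of the notches. The shaft lying in both notches has its axis along x, 37.6 mm above the bench, over the middle.
- case_vblock: Bottom half of the V-block's case. A fixed block of brown wood, 84 mm x 84 mm, 12 mm high, with a grey-lined recess in its top: a square 60 mm x 60 mm, 6 mm deep (its floor is 6 mm, its rim 12 mm above the bench). Origin: centre of its underside, on the bench; z up, x and y along its sides.
- case_block: Bottom half of the 1-2-3 block's case. A fixed block of brown wood, 112 mm (x) x 87 mm (y), 12 mm high, with a grey-lined recess in its top: a rectangle 88 mm (x) x 63 mm (y), 6 mm deep (its floor is 6 mm, its rim 12 mm above the bench). Origin: centre of its underside, on the bench; z up, x along its long side.
- case_jack: Bottom half of the screw jack's case. A fixed block of brown wood, 74 mm x 74 mm, 12 mm high, with a grey-lined recess in its top: round, 50 mm in diameter, 6 mm deep (its floor is 6 mm, its rim 12 mm above the bench). Origin: centre of its underside, on the bench; z up, x and y along its sides.
- case_parallel: Bottom half of the parallel's case. A fixed block of brown wood, 156 mm (x) x 76 mm (y), 12 mm high, with a grey-lined recess in its top: a long rectangle 132 mm (x) x 52 mm (y), 6 mm deep (its floor is 6 mm, its rim 12 mm above the bench). Origin: centre of its underside, on the bench; z up, x along its long side.
Things that resemble listed ones, but are neither listed nor needed, are in the scene too. Of the things shaped like the rest, the wooden one is meant. What is shaped like the vblock but orange or red is not meant.

How it is judged:
At the end, for the whole second after the job is handed in: V-block, 1-2-3 block, jack and parallel lie flat (0.08 rad) on their own case floor (within 12 mm of its centre, origin under 9 mm up); the shaft lies in both notches (12 mm along, 5 mm across, axis 33-41 mm up, 0.12 rad); all at rest (horizontal distance between vblock and case_vblock below 0.012 m and z of vblock in the frame of case_vblock below 0.009 m and angle between each of vblock, block, jack, parallel's own z axis and vertical below 0.08 rad and horizontal distance between block and case_block below 0.012 m and z of block in the frame of case_block below 0.009 m and horizontal distance between jack and case_jack below 0.012 m and z of jack in the frame of case_jack below 0.009 m and horizontal distance between parallel and case_parallel below 0.012 m and z of parallel in the frame of case_parallel below 0.009 m and x of shaft in the frame of rest between -0.012 and 0.012 m and y of shaft in the frame of rest between -0.005 and 0.005 m and z of shaft in the frame of rest between 0.033 and 0.041 m and angle between the x axis of shaft and the x axis of rest, either way round below 0.12 rad and linear speed of each of shaft, vblock, block, jack, parallel below 0.02 m/s); the robot touches nothing.
It fails at once if the V-block, 1-2-3 block, jack or parallel is tipped over (more than 40 degrees) (angle between any of vblock, block, jack, parallel's own z axis and vertical above 0.7 rad).
It fails at once if a piece is dropped (out of the fingers and moving faster than 0.7 m/s: a fall of more than about 25 mm) ((linear speed of shaft above 0.7 m/s and contact force between the fingers and shaft below 0.01 N) or (linear speed of vblock above 0.7 m/s and contact force between the fingers and vblock below 0.01 N) or (linear speed of block above 0.7 m/s and contact force between the fingers and block below 0.01 N) or (linear speed of jack above 0.7 m/s and contact force between the fingers and jack below 0.01 N) or (linear speed of parallel above 0.7 m/s and contact force between the fingers and parallel below 0.01 N)).
It also fails if it takes over 128 s, if anything falls off the work surface, if the arm or the gripper's body presses on something with over 40 N, if the wrist force passes 120 N, or if a joint passes its speed limit or range.

## Robot

A 7-joint arm with a two-finger parallel gripper is mounted at the origin on the work surface. World frame = base frame: x ahead of the robot, y to its left, z up, the work surface at z = 0. Lengths are in m, angles in rad, forces in N, time in s.
With the tool pointing down it reaches from about 0.4 to 0.9 m from the base axis. Payload 5.5 kg.
Tool frame: the origin (TCP) lies midway between the tips of the shut fingers; the grasp point (between the pads) lies 19 mm behind it; z points along the fingers, y is the direction in which the jaws open and shut (so a half turn about z gives the same grasp; the last joint's range is limited). The gripper opens to 85 mm and grips with 20 to 120 N. Pads are 22 mm wide; open, the fingers measure 114 mm over their backs; the gripper's body (76 mm by 85 mm) begins 54 mm behind the grasp point. The pads swing forward as they close: fully open they stand 13 mm farther back than shut.
Start: joints at [-0.844, 0.501, -0.427, 1.55, 0.221, 1.138, -0.21], TCP at [0.291, 0.581, 0.231] pointing down, gripper open.
Joint ranges: [-2.88, 2.88], [-0.31, 2.03], [-1.54, 1.56], [0.2, 2.42], [-1.41, 4.55], [0.19, 2.02], [-2.57, 2.57]. Speed limits (rad/s): [2.57, 2.57, 3.14, 3.14, 3.14, 3.14, 3.14].

## Interface

Orientations are given as a unit quaternion [x, y, z, w].
In Python, from plant import telemetry, optics, workorder gives the robot as it stands. The module is installed in compiled form; this text tells all that it offers.
- The arm moves only by the tool arm_command, never from a script. Its argument "series" is a list of rows, each a list of 3 entries, a list of its own where there are three numbers: the closure, from 0 (fully open) to 1 (shut), then the shift along the tool's x, y, z in mm, then the turn about the tool's z in rad. In form: [[gripper, [dx, dy, dz], roll], ...]. A call has 1 to 20 rows; each row shifts and turns the commanded pose from where the row before left it, along the tool's axes as they then stand; what a row does not reach is not made up. A row lasts 1/12 s, in which the tool goes at most 41.7 mm and 7.16 degrees, less where a joint would pass 70% of its speed; a pose out of reach is approached as far as the arm can. A call is refused whole if a number of a shift passes 41.7 or a number of a turn 0.125, either way. A call with a gripper value outside its range is refused whole. The fingers move at their own pace and stop on an object; "newtons" is the grip in N (left out, the last holds). Time passes only in rows, so rows that do not move let the fingers close. It gives the time, the measured TCP pose, the force and the opening at its end, in the units of the state.
- telemetry.sense(): the state, without advancing time (a new reading comes with each control period).
- optics.grab_frame(name): name is "side" or "top" or "wrist"; returns the picture (420x560x3 uint8, blue, green, red); there is no depth.
- optics.camera_model(name): a dict with "K" (3x3 intrinsics, pixels), "dist_coeffs" ([k1, k2, p1, p2, k3] as OpenCV has them; the pictures are not rectified), "world_to_cam" (4x4, takes a point from world to camera coordinates). Camera axes: x right, y down, z forward; pixel columns grow to the right and rows downward; lengths in m; the calibration is good to about 2 mm. A picture is of the moment at which its call begins: read the wrist's pose just before it. camera_model takes no time and is no camera call; for the wrist camera it gives the pose at the moment of the call.
- workorder.hand_in(): hands the job in, once; it reports no verdict.
The state is a dict: "t": time; "joint_positions": joint angles; "dq": joint speeds; "joint_efforts": joint torques, N m; "position": TCP position; "ee_rot": TCP orientation; "ft_force": force on the tool from outside, world axes, zero at the start; "torque": the same for the moment, N m; "opening": finger opening in m.
Only numpy, scipy, OpenCV 4.12 (cv2) and the standard library are available. Lean on these libraries where they do the work, as an engineer would, in place of code of your own. Each camera call takes 0.05 s, during which the arm holds its last target. There are 200 camera calls.

## Working session

There is one attempt and no reset: what is moved stays moved. The work goes in short steps, Python scripts to look and compute and a tool call to move; the robot and the scene stay as the last step left them, time stands still between calls to the robot, and variables do not carry over. Pictures are saved under pics/ and viewed, about 12 in all and at most 16, crops included, and the job is handed in when it is done.

Besides the shell and the picture viewer there is one more tool, called after ">>>" as name(argument=value, ...) on one line, values as JSON. arm_command: Moves the arm, as the interface text tells. Its arguments: {"type":"object","properties":{"series":{"type":"array","items":{"type":"array"}},"newtons":{"type":"number"}},"required":["series"]}

```bash
mkdir -p pics
cat > h.py <<'E'
import numpy as np, cv2
from plant import telemetry, optics, workorder
def grab(name,fn):
    m=optics.camera_model(name); im=optics.grab_frame(name); cv2.imwrite('pics/'+fn+'.png',im)
    np.savez('pics/'+fn+'.npz',K=np.array(m['K']),d=np.array(m['dist_coeffs'],float),T=np.array(m['world_to_cam'])); return im
def ray(fn,uv):
    m=np.load('pics/'+fn+'.npz'); p=cv2.undistortPoints(np.array(uv,float).reshape(-1,1,2),m['K'],m['d'])[:,0]
    R,t=m['T'][:3,:3],m['T'][:3,3]; return -R.T@t, np.c_[p,np.ones(len(p))]@R
def at(fn,uv,z):
    o,d=ray(fn,uv); return o+d*((z-o[2])/d[:,2])[:,None]
def tri(fa,ua,fb,ub):
    oa,da=ray(fa,ua);ob,db=ray(fb,ub);out=[]
    for a,b in zip(da,db):
        s=np.linalg.lstsq(np.c_[a,-b],ob-oa,rcond=None)[0]; p,q=oa+a*s[0],ob+b*s[1]
        out.append(np.r_[(p+q)/2,np.linalg.norm(p-q)])
    return np.array(out)
def proj(fn,P):
    m=np.load('pics/'+fn+'.npz'); T=m['T']; return cv2.projectPoints(np.array(P,float).reshape(-1,1,3),cv2.Rodrigues(T[:3,:3])[0],T[:3,3],m['K'],m['d'])[0][:,0]
E
python3 - <<'E'
from h import *
np.set_printoptions(precision=4,suppress=True)
print(telemetry.sense())
for n in('top','side'):
    im=grab(n,n+'0'); m=np.load(f'pics/{n}0.npz'); print(n,m['K'],m['d'],-m['T'][:3,:3].T@m['T'][:3,3],m['T'][:3,:3])
    cv2.imwrite(f'pics/{n}0b.png',cv2.resize(im,(800,600),interpolation=cv2.INTER_CUBIC))
E
```

```text
{'t': 0.0, 'joint_positions': array([-0.8438,  0.5019, -0.4268,  1.5515,  0.2208,  1.1383, -0.2103]), 'dq': array([ 0.0002, -0.0006,  0.0004,  0.0008, -0.001 ,  0.0011, -0.0009]), 'joint_efforts': array([  0.0002, -56.9506,  -5.816 , -28.0947,   0.0107,   0.0121,
         0.    ]), 'position': array([0.2905, 0.5807, 0.2302]), 'ee_rot': array([ 0.2298,  0.9732, -0.0009, -0.0002]), 'ft_force': array([0.2205, 0.2185, 0.037 ]), 'torque': array([0.0345, 0.0153, 0.0331]), 'opening': 0.08549759646266945}
top [[446.1286   0.     281.2238]
 [  0.     446.1286 209.2496]
 [  0.       0.       1.    ]] [0.0514 0.     0.     0.     0.    ] [ 0.3431 -0.0192  1.2165] [[-0.0023 -1.      0.0015]
 [-0.9918  0.0021 -0.128 ]
 [ 0.128  -0.0017 -0.9918]]
side [[495.245    0.     282.0357]
 [  0.     495.245  199.4349]
 [  0.       0.       1.    ]] [0.0513 0.     0.     0.     0.    ] [-0.0454 -0.5629  0.8528] [[ 0.7177 -0.6961  0.02  ]
 [-0.4827 -0.518  -0.7062]
 [ 0.5019  0.4972 -0.7078]]
```

View pics/top0b.png

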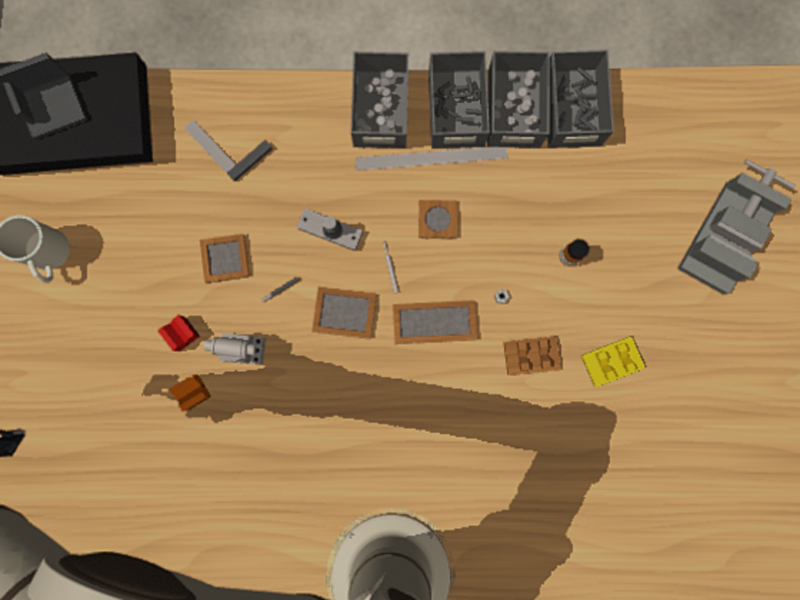

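View pics/side0b.png

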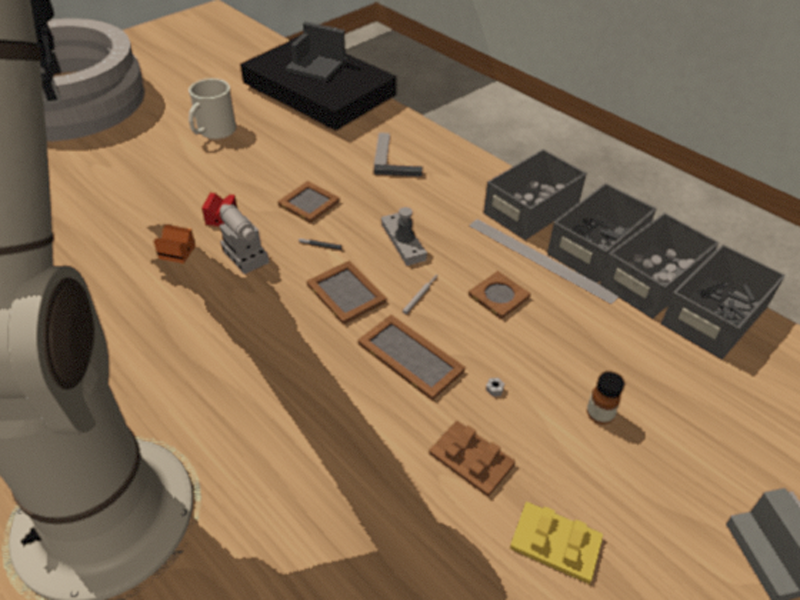

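Two stacks: the steel stack at top (237,348), and the jack on the parallel at (332,229). The red (178,333) and orange (190,393) V-blocks are decoys. The wooden rest is at (533,355); the yellow one (614,361) is a decoy. Cases in the top view: V-block (225,258), block (346,312), parallel (436,321), jack (439,219).

Run:
```python
from h import *
np.set_printoptions(precision=4,suppress=True)
s=.7
top=dict(cv=(225,258),cb=(346,312),cp=(436,321),cj=(439,219)); side=dict(cv=(309,201),cb=(346,290),cp=(412,355),cj=(499,293))
for fn,D in(('top0',top),('side0',side)):
    im=cv2.imread(f'pics/{fn}.png'); im4=cv2.resize(im,None,fx=4,fy=4,interpolation=cv2.INTER_LINEAR)
    hsv=cv2.cvtColor(im4,cv2.COLOR_BGR2HSV); m=(hsv[...,1]<70).astype(np.uint8)
    for k,c in D.items():
        c=(int(c[0]*2.8),int(c[1]*2.8))
        n,l,st,_=cv2.connectedComponentsWithStats(m)
        cs,_=cv2.findContours((l==l[c[1],c[0]]).astype(np.uint8),0,2); ct=max(cs,key=cv2.contourArea)[:,0]
        w=at(fn,(ct+.5)/4-.5,.012)[:,:2]*1000
        (x,y),(a,b),th=cv2.minAreaRect(w.astype(np.float32)); print(fn,k,round(x,1),round(y,1),'size',round(a,1),round(b,1),round(th,1))
names=['shaft','jackhead','rest','red','orange','bottle','mug','yellow']
print(names);print(at('top0',np.array([(237,348),(332,226),(533,355),(178,333),(190,393),(575,250),(30,240),(614,361)])*s,.03))
print(tri('top0',np.array([(332,226),(533,355)])*s,'side0',np.array([(406,212),(472,458)])*s))
C=[cv2.resize(cv2.imread(f'pics/{f}0.png')[y:y+h,x:x+w],(400,300),interpolation=cv2.INTER_CUBIC) for f,x,y,w,h in(('top',105,210,100,75),('side',100,120,100,75),('top',195,130,80,60),('side',250,130,80,60))]
cv2.imwrite('pics/crop1.png',np.vstack([np.hstack(C[:2]),np.hstack(C[2:])]))
C=[cv2.resize(cv2.imread(f'pics/{f}0.png')[y:y+h,x:x+w],(400,300),interpolation=cv2.INTER_CUBIC) for f,x,y,w,h in(('top',340,220,80,60),('side',290,285,80,60))]
cv2.imwrite('pics/crop2.png',np.hstack(C))
```

```text
top0 cv 579.5 319.2 size 58.0 57.2 8.2
top0 cb 473.9 89.1 size 86.3 61.7 83.0
top0 cp 455.5 -82.5 size 50.5 129.7 2.8
top0 cj 656.0 -90.5 size 45.6 47.4 89.6
side0 cv 578.4 314.1 size 54.1 53.7 8.8
side0 cb 473.2 84.6 size 82.2 58.9 83.0
side0 cp 455.5 -86.4 size 48.1 127.4 2.9
side0 cj 655.2 -94.2 size 41.6 46.3 47.0
['shaft', 'jackhead', 'rest', 'red', 'orange', 'bottle', 'mug', 'yellow']
[[ 0.4053  0.2839  0.03  ]
 [ 0.6364  0.1111  0.03  ]
 [ 0.391  -0.2641  0.03  ]
 [ 0.4335  0.3932  0.03  ]
 [ 0.3236  0.3664  0.03  ]
 [ 0.5887 -0.3488  0.03  ]
 [ 0.6086  0.672   0.03  ]
 [ 0.38   -0.4123  0.03  ]]
[[ 0.626   0.1036  0.0815  0.0057]
 [ 0.3925 -0.2698  0.0049  0.0013]]
```

View pics/crop1.png

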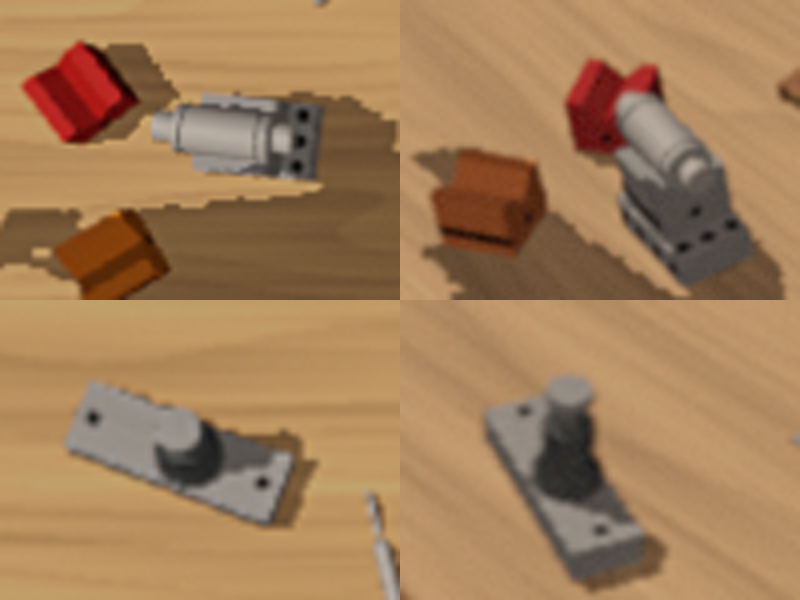

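View pics/crop2.png

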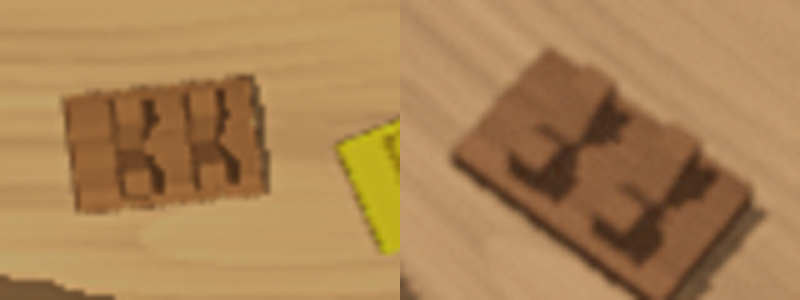

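```bash
cat >> h.py <<'E'
from scipy.spatial.transform import Rotation as Ro
def psi():
    R=Ro.from_quat(telemetry.sense()['ee_rot']).as_matrix(); return np.degrees(np.arctan2(R[1,1],R[0,1]))
def go(x,y,z,ps=None):
    """turn first (about z), then shift in tool axes, mm"""
    s=telemetry.sense(); p=np.array(s['position'])*1000; a=psi(); tgt=a if ps is None else ps
    turn=(a-tgt+90)%180-90   # jaws symmetric
    b=np.radians(a-turn); ty=np.array([np.cos(b),np.sin(b)]); tx=np.array([-ty[1],ty[0]])*1.0
    R=Ro.from_quat(s['ee_rot']).as_matrix(); 
    if R[2,2]<0: tx=np.array([ty[1],-ty[0]])*-1
    d=np.array([x,y])-p[:2]
    print(f't={s["t"]:.1f} p={p.round(1)} psi={a:.1f} q7={s["joint_positions"][6]:.2f} turn={np.radians(turn):.3f} shift x{d@tx:.1f} y{d@ty:.1f} z{p[2]-z:.1f}')
E
python3 - <<'E'
from h import *
np.set_printoptions(precision=4,suppress=True)
s=telemetry.sense(); R=Ro.from_quat(s['ee_rot']).as_matrix(); print(R)
m=optics.camera_model('wrist'); T=np.array(m['world_to_cam']); c=-T[:3,:3].T@T[:3,3]
print('cam in tool',R.T@(c-s['position']),'\n',T[:3,:3]@R,m['K'])
go(405,284,250,0)
E
```

```text
[[-0.8944  0.4473 -0.0009]
 [ 0.4473  0.8944 -0.0015]
 [ 0.0001 -0.0018 -1.    ]]
cam in tool [ 0.0713  0.0004 -0.143 ] 
 [[ 0.001   1.      0.0009]
 [-0.9603  0.0012 -0.2791]
 [-0.2791 -0.0006  0.9603]] [[359.0647   0.     279.6636]
 [  0.     359.0647 212.5161]
 [  0.       0.       1.    ]]
t=0.1 p=[290.5 580.8 230.4] psi=63.4 q7=-0.21 turn=1.107 shift x-296.8 y114.5 z-19.6
```

>>> arm_command(series=[[0,[0,0,0],0.125],[0,[0,0,0],0.125],[0,[0,0,0],0.125],[0,[0,0,0],0.125],[0,[0,0,0],0.125],[0,[0,0,0],0.125],[0,[0,0,0],0.125],[0,[0,0,0],0.125],[0,[0,0,0],0.107],[0,[-38,14,0],0],[0,[-38,14,0],0],[0,[-38,14,0],0],[0,[-38,14,0],0],[0,[-38,14,0],0],[0,[-38,14,0],0],[0,[-38,14,0],0],[0,[-30,14,0],0],[0,[0,0,0],0],[0,[0,0,0],0],[0,[0,0,0],0]], newtons=60)

```text
t: 1.77
position: [0.4024, 0.2859, 0.2312]
ee_rot: [0.707, 0.707, 0.0, -0.0]
ft_force: [0.6, -0.5, 0.5]
opening: 0.0854
```

Run:
```python
from h import *
im=grab('wrist','w1'); go(405,284,250,0)
cv2.imwrite('pics/w1b.png',cv2.resize(im,(800,600),interpolation=cv2.INTER_CUBIC))
```

```text
t=1.8 p=[402.1 286.6 231.2] psi=0.1 q7=-0.69 turn=0.002 shift x-2.6 y2.9 z-18.8
```

View pics/w1b.png

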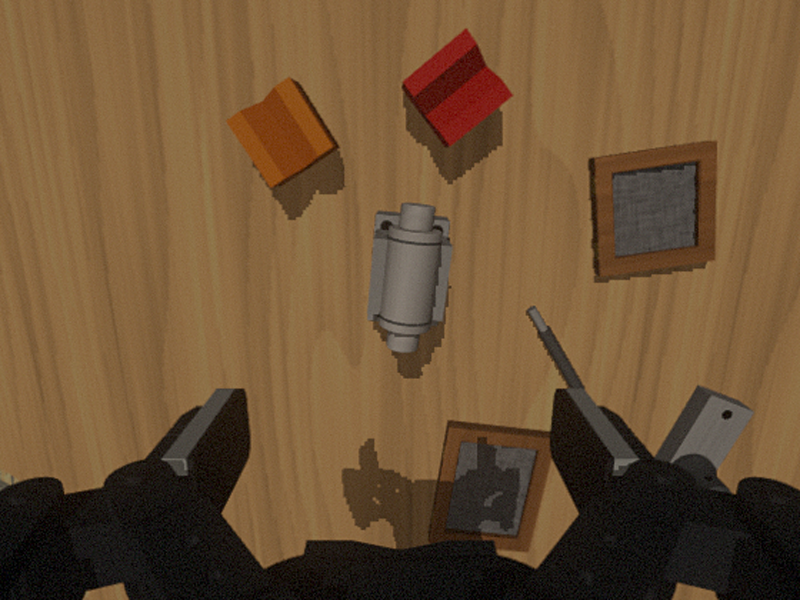

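Run:
```python
from h import *
np.set_printoptions(precision=1,suppress=True)
s=.7
a=at('w1',np.array([(415,231),(406,325),(417,205),(403,351)])*s,.0746)*1000;print(a, 'mid',a[:2].mean(0),'len',np.linalg.norm(a[0]-a[1]),np.linalg.norm(a[2]-a[3]),'ang',np.degrees(np.arctan2(*(a[0]-a[1])[1::-1])),np.degrees(np.arctan2(*(a[2]-a[3])[1::-1])))
# height check with top view: journal ends in crop1 (scale 4, off 105,210)
b=np.array([(153,127),(292,139)])/4+[105,210]; sd=np.array([(635,95),(700,172)])-[400,0]; sd=sd/4+[100,120]
w=np.array([(417,208),(403,349)])*s
print('tri wrist-top',tri('w1',w,'top0',b)*1000,'wrist-side',tri('w1',w,'side0',sd)*1000)
for n,P,z in(('cv',[(612,168),(698,160),(697,246),(615,257)],.012),('cvout',[(589,158),(716,142),(713,262),(598,277)],.012),('cb',[(461,441),(538,447),(520,538),(446,530)],.012)):
    q=at('w1',np.array(P)*s,z)[:,:2]*1000; (x,y),sz,th=cv2.minAreaRect(q.astype(np.float32)); print(n,q.mean(0),(x,y),sz,th)
```

```text
[[411.1 314.2  74.6]
 [406.1 256.3  74.6]
 [412.1 329.2  74.6]
 [404.3 239.1  74.6]] mid [408.6 285.2  74.6] len 58.15829531502628 90.45117862308925 ang 85.0645748311989 85.04123877321305
tri wrist-top [[409.8 328.2  79.7   4.4]
 [402.1 241.3  76.3   4.5]] wrist-side [[414.1 327.   78.8   4.6]
 [404.1 241.7  77.5   0.4]]
cv [582.  321.5] (581.8545532226562, 322.0621337890625) (59.38370895385742, 63.07506561279297) 8.317298889160156
cvout [581.2 319.5] (580.4318237304688, 319.4959716796875) (87.48750305175781, 84.67247772216797) 7.811810493469238
cb [478.   90.9] (477.49066162109375, 90.31913757324219) (89.1819076538086, 64.1203384399414) 84.73200988769531
```

Run:
```python
from h import *
go(408,285,67,-5)
```

```text
t=1.8 p=[402.1 286.6 231.2] psi=0.1 q7=-0.69 turn=0.089 shift x-1.0 y6.0 z164.2
```

>>> arm_command(series=[[0.4,[0,0,0],0.089],[0.4,[-1,6,0],0],[0.4,[0,0,30],0],[0.4,[0,0,30],0],[0.4,[0,0,25],0],[0.4,[0,0,15],0],[0.4,[0,0,0],0],[0.4,[0,0,0],0]])

```text
t: 2.48
position: [0.4079, 0.2844, 0.1306]
ee_rot: [0.737, 0.676, -0.001, -0.0]
ft_force: [-0.1, 0.4, 0.9]
opening: 0.0514
```

Run:
```python
from h import *
im=grab('wrist','w2'); go(408,285,67,-5)
cv2.imwrite('pics/w2b.png',cv2.resize(im,(800,600),interpolation=cv2.INTER_CUBIC))
```

```text
t=2.5 p=[408.8 284.8 131.7] psi=-5.0 q7=-0.78 turn=0.001 shift x0.1 y-0.8 z64.7
```

View pics/w2b.png

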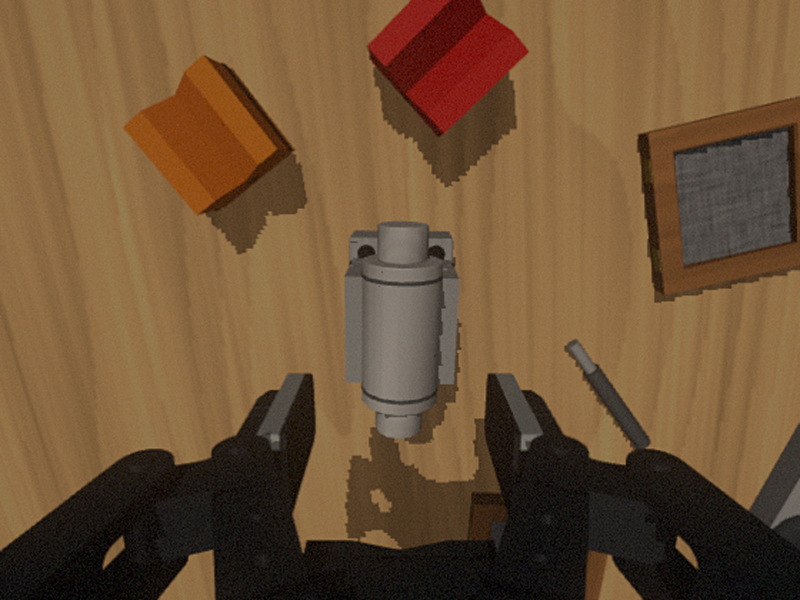

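Shaft body is at columns 362–442 and the fingers' middle at 400, so they line up. Descend and grip.

>>> arm_command(series=[[0.4,[0,0,20],0],[0.4,[0,0,20],0],[0.4,[0,0,15],0],[0.4,[0,0,9],0],[0.4,[0,0,0],0],[0.4,[0,0,0],0],[0.7,[0,0,0],0],[0.7,[0,0,0],0],[0.8,[0,0,0],0],[0.8,[0,0,0],0],[0.8,[0,0,0],0],[0.8,[0,0,0],0]], newtons=60)

```text
t: 3.53
position: [0.4087, 0.2846, 0.0688]
ee_rot: [0.738, 0.675, 0.001, -0.0]
ft_force: [-2.4, -0.2, 4.4]
opening: 0.0299
```

>>> arm_command(series=[[1,[0,0,0],0],[1,[0,0,0],0],[1,[0,0,-5],0],[1,[0,0,-5],0],[1,[0,0,-5],0],[1,[0,0,0],0],[1,[0,0,0],0]])

```text
t: 4.12
position: [0.4091, 0.284, 0.0829]
ee_rot: [0.738, 0.675, 0.001, 0.0]
ft_force: [1.0, -1.1, -1.9]
opening: 0.0299
```

Run:
```python
from h import *
im=grab('side','s3');im2=grab('wrist','w3'); go(408,285,67,-5); print(telemetry.sense()['opening'],telemetry.sense()['ft_force'])
cv2.imwrite('pics/s3b.png',np.hstack([cv2.resize(im[110:220,95:205],(400,400),interpolation=cv2.INTER_CUBIC),cv2.resize(im2,(400,300)).repeat(1,0) if 0 else cv2.copyMakeBorder(cv2.resize(im2,(400,300)),0,100,0,0,0)]))
```

```text
t=4.2 p=[408.6 283.7  82.3] psi=-5.1 q7=-0.79 turn=-0.002 shift x1.2 y-0.7 z15.3
0.02932139930283665 [-0.09287753  0.2614071  -1.70746532]
```

View pics/s3b.png

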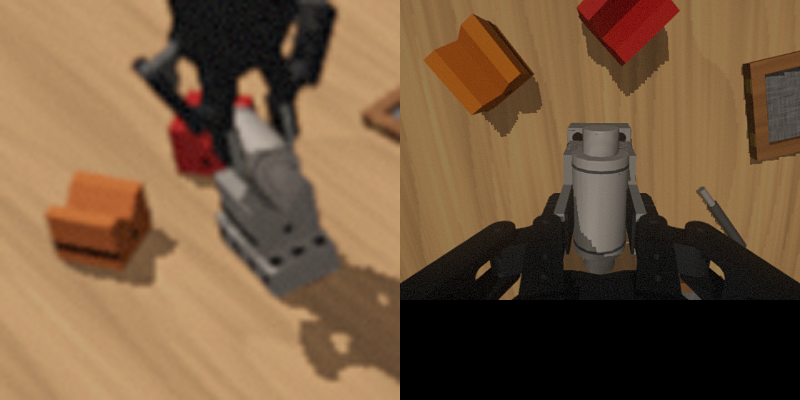

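Shaft lifted (1.7 N), with the V-block left behind. Now to the rest.

>>> arm_command(series=[[1,[0,0,-30],0],[1,[0,0,-30],0],[1,[0,0,-30],0],[1,[-35,-5,0],-0.1],[1,[-38,0,0],-0.1],[1,[-39,0,0],0],[1,[-39,0,0],0],[1,[-39,0,0],0],[1,[-39,0,0],0],[1,[-39,0,0],0],[1,[-39,0,0],0],[1,[-39,0,0],0],[1,[-39,0,0],0],[1,[-39,0,0],0],[1,[-39,0,0],0],[1,[-39,0,0],0],[1,[-39,0,0],0],[1,[-20,0,0],0],[1,[0,0,0],0],[1,[0,0,0],0]])

```text
t: 5.88
position: [0.4542, -0.2748, 0.1716]
ee_rot: [0.668, 0.744, -0.0, -0.001]
ft_force: [-0.9, 0.1, -1.7]
opening: 0.0297
```

Run:
```python
from h import *
im=grab('wrist','w4'); go(392,-268,170,6.7); print(telemetry.sense()['opening'],telemetry.sense()['ft_force'])
cv2.imwrite('pics/w4b.png',cv2.resize(im,(800,600),interpolation=cv2.INTER_CUBIC))
```

```text
t=5.9 p=[ 454.4 -273.1  171.5] psi=6.3 q7=0.70 turn=-0.007 shift x12.3 y-61.4 z1.5
0.029865295081892212 [-0.06414132  0.90982801 -2.0404726 ]
```

View pics/w4b.png

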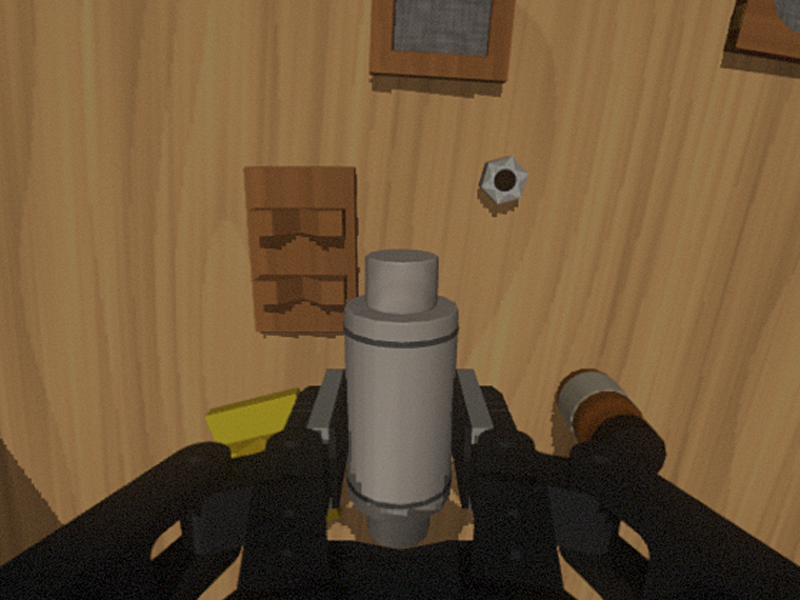

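Run:
```python
from h import *
np.set_printoptions(precision=1,suppress=True)
s=.7
q=at('w4',np.array([(246,168),(355,168),(357,332),(257,332)])*s,.012)[:,:2]*1000
(x,y),sz,th=cv2.minAreaRect(q.astype(np.float32)); print(q,q.mean(0),(x,y),sz,th)
print('saddle top far edges z28',at('w4',np.array([(250,208),(343,208),(255,277),(344,277)])*s,.028)*1000)
print('near faces',at('w4',np.array([(300,236),(302,305)])*s,.015)*1000)
# triangulate base corners w/ top crop (scale5, off 340,220) : order far-left...
tp=np.array([(75,213),(65,97),(252,75),(268,190)])/5+[340,220]
print(tri('w4',np.array([(246,168),(355,168),(357,332),(257,332)])*s,'top0',tp)*1000)
# held shaft
for z in (.176,.178):
  b=at('w4',np.array([(401,255),(401,330),(401,500)])*s,z)*1000; print('shaft',b)
a=at('top0',tp,.012)[:,:2]*1000; print('top only',a.mean(0),cv2.minAreaRect(a.astype(np.float32)))
```

```text
[[ 359.3 -220.7]
 [ 421.5 -214. ]
 [ 431.2 -312.8]
 [ 368.9 -319.7]] [ 395.2 -266.8] (395.1883544921875, -266.8791198730469) (62.70466995239258, 100.04312133789062) 5.594817638397217
saddle top far edges z28 [[ 366.8 -241.1   28. ]
 [ 418.1 -235.6   28. ]
 [ 370.8 -280.1   28. ]
 [ 421.7 -274.6   28. ]]
near faces [[ 392.9 -256.    15. ]
 [ 396.5 -298.1   15. ]]
[[ 354.3 -221.5   -5.5    0.3]
 [ 418.6 -216.1   -6.7    3.9]
 [ 429.8 -321.5  -12.4    0.3]
 [ 366.5 -323.8    2.2    0.7]]
shaft [[ 449.7 -230.2  176. ]
 [ 452.  -251.7  176. ]
 [ 458.3 -308.7  176. ]]
shaft [[ 449.6 -229.8  178. ]
 [ 452.  -251.1  178. ]
 [ 458.1 -307.1  178. ]]
top only [ 391.2 -267.5] ((391.0938415527344, -266.8753356933594), (62.045589447021484, 104.8296127319336), 6.659806728363037)
```

>>> arm_command(series=[[1,[6,-30,0],0.01],[1,[6.5,-28.6,0],0],[1,[0,0,35],0],[1,[0,0,35],0],[1,[0,0,30],0],[1,[0,0,20],0],[1,[0,0,8],0],[1,[0,0,0],0],[1,[0,0,0],0],[1,[0,0,0],0]])

```text
t: 6.77
position: [0.3966, -0.2675, 0.0455]
ee_rot: [0.67, 0.742, 0.0, 0.001]
ft_force: [-0.3, 0.2, -1.7]
opening: 0.0296
```

Run:
```python
from h import *
im=grab('side','s5');im2=grab('wrist','w5'); go(394.8,-266.5,30.5,5.7); print(telemetry.sense()['opening'],telemetry.sense()['ft_force'])
cv2.imwrite('pics/s5b.png',np.hstack([cv2.resize(im[275:355,285:365],(400,400),interpolation=cv2.INTER_CUBIC),cv2.resize(im2[60:360,130:430],(400,400))]))
```

```text
t=6.9 p=[ 396.7 -267.8   45.7] psi=5.8 q7=0.82 turn=0.002 shift x1.5 y-1.8 z15.2
0.029724137344735307 [-0.84638802  0.13874383 -1.7351354 ]
```

View pics/s5b.png

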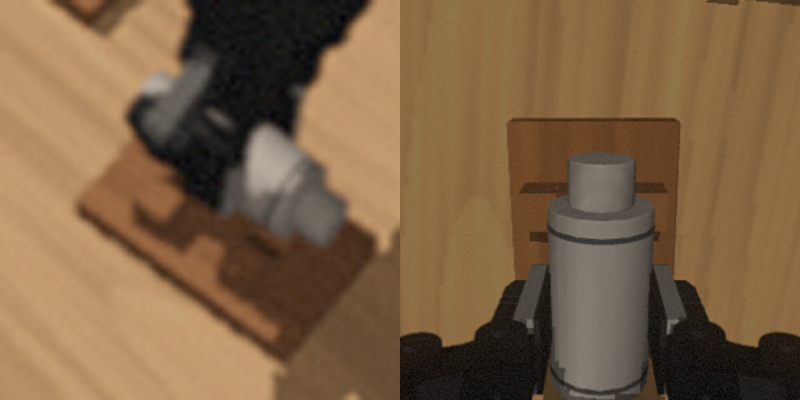

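>>> arm_command(series=[[1,[1.5,-2.3,5],0],[1,[0,0,4],0],[1,[0,0,3],0],[1,[0,0,1.5],0],[1,[0,0,0],0],[1,[0,0,0],0],[1,[0,0,0],0]])

```text
t: 7.45
position: [0.3943, -0.2662, 0.0316]
ee_rot: [0.67, 0.742, 0.001, 0.001]
ft_force: [-0.1, 2.0, 8.7]
opening: 0.0297
```

>>> arm_command(series=[[1,[0,0,0.5],0],[0.55,[0,0,0],0],[0.5,[0,0,0],0],[0.45,[0,0,0],0],[0.45,[0,0,0],0],[0.45,[0,0,0],0],[0.45,[0,0,-15],0],[0.45,[0,0,-25],0],[0.4,[0,0,-35],0],[0.3,[0,0,-35],0],[0,[0,0,-35],0],[0,[0,0,0],0]])

```text
t: 8.45
position: [0.3966, -0.2686, 0.1815]
ee_rot: [0.671, 0.742, 0.001, 0.005]
ft_force: [0.6, -0.4, 0.2]
opening: 0.0813
```

Run:
```python
from h import *
im=grab('wrist','w6'); go(408,283,170,-5); go(408,290,170,0)
np.set_printoptions(precision=1,suppress=True)
# auto check: bright shaft: lowest saturation large blob
hsv=cv2.cvtColor(im,cv2.COLOR_BGR2HSV); m=((hsv[...,1]<60)&(hsv[...,2]>70)).astype(np.uint8)
n,l,st,c=cv2.connectedComponentsWithStats(m)
for i in np.argsort(-st[1:,4])[:5]+1:
    ct=max(cv2.findContours((l==i).astype(np.uint8),0,2)[0],key=cv2.contourArea)[:,0]
    w=at('w6',ct,.0376)[:,:2]*1000; print(st[i],cv2.minAreaRect(w.astype(np.float32)))
```

```text
t=8.5 p=[ 395.5 -267.6  178.9] psi=5.8 q7=0.73 turn=0.188 shift x549.6 y-35.6 z8.9
t=8.5 p=[ 395.5 -267.6  178.9] psi=5.8 q7=0.73 turn=0.101 shift x557.6 y12.5 z8.9
[ 342    0   67   56 2216] ((453.5625, -133.7948760986328), (45.606197357177734, 37.0670280456543), 3.373709201812744)
[ 257  167   37   60 2078] ((393.78759765625, -268.8115234375), (29.871932983398438, 49.951969146728516), 5.730043411254883)
[256 138  39  28 765] ((390.1906433105469, -231.7483673095703), (30.299762725830078, 21.300443649291992), 5.731832027435303)
[398 123  31  31 519] ((497.46392822265625, -210.06996154785156), (24.432159423828125, 21.929224014282227), 81.77294158935547)
[258 225  35  22 448] ((396.9202880859375, -302.5110778808594), (28.73810577392578, 18.657068252563477), 3.8248982429504395)
```

Shaft measures (393.7,−268) at 5.7°, against the rest at (395,−267) and 5.6°, so it's seated. Back to the V-block.

>>> arm_command(series=[[0,[0,0,0],0.094],[0,[0,0,0],0.094],[0,[39,-2.5,0],0],[0,[39,-2.5,0],0],[0,[39,-2.5,0],0],[0,[39,-2.5,0],0],[0,[39,-2.5,0],0],[0,[39,-2.5,0],0],[0,[39,-2.5,0],0],[0,[39,-2.5,0],0],[0,[39,-2.5,0],0],[0,[39,-2.5,0],0],[0,[39,-2.5,0],0],[0,[39,-2.5,0],0],[0,[39,-2.5,0],0],[0,[30,-2.5,0],0],[0,[0,0,0],0],[0,[0,0,0],0]])

```text
t: 10.0
position: [0.4034, 0.2735, 0.1739]
ee_rot: [0.736, 0.677, -0.001, -0.001]
ft_force: [-0.2, 0.1, -0.8]
opening: 0.0852
```

Run:
```python
from h import *
im=grab('wrist','w7'); go(408,283,170,-5)
cv2.imwrite('pics/w7b.png',cv2.resize(im[60:340,130:504],(800,600),interpolation=cv2.INTER_CUBIC))
```

```text
t=10.1 p=[403.8 271.5 174. ] psi=-4.9 q7=-0.77 turn=0.002 shift x11.8 y3.2 z4.0
```

View pics/w7b.png

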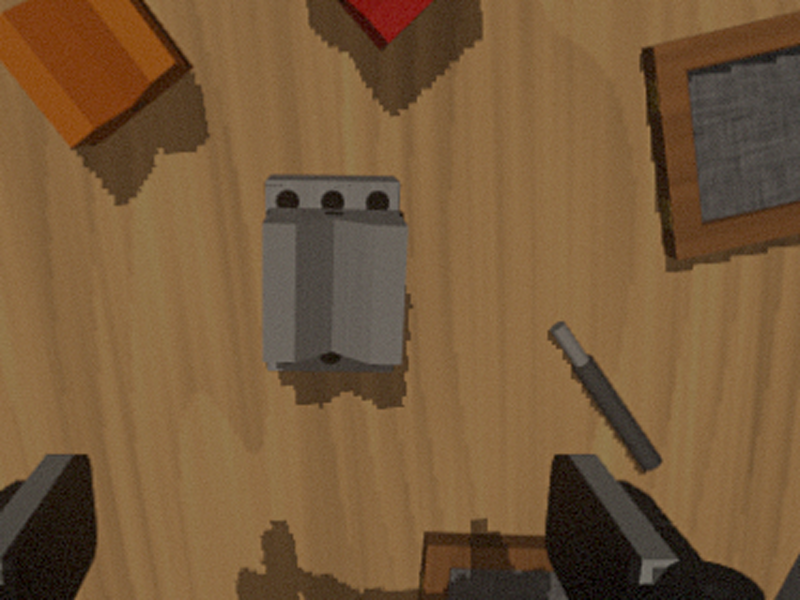

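Run:
```python
from h import *
np.set_printoptions(precision=1,suppress=True)
f=lambda P:np.array(P)*[374/800,280/600]+[130,60]
for n,P,z in(('vb',[(264,218),(406,222),(404,370),(265,368)],.065),('blk far',[(266,178),(399,178)],.025),('cv',[(688,72),(703,224)],.012),('cvo',[(642,48),(675,260)],.012)):
    q=at('w7',f(P),z)[:,:2]*1000; print(n,q,q.mean(0),cv2.minAreaRect(q.astype(np.float32)) if len(q)>2 else '')
q=at('w7',f([(264,218),(406,222),(404,370),(265,368)]),.065)*1000; c=q.mean(0); print('now to vb')
go(c[0],c[1],33,-5)
```

```text
vb [[387.4 309.9]
 [433.8 304.8]
 [430.5 253.4]
 [382.4 258.1]] [408.5 281.5] ((408.958984375, 281.6474914550781), (52.068416595458984, 48.28368377685547), 84.52849578857422)
blk far [[386.2 319.2]
 [435.9 315.1]] [411.  317.2] 
cv [[548.8 344.9]
 [557.6 286.2]] [553.2 315.5] 
cvo [[531.  354.9]
 [546.9 272.3]] [539.  313.6] 
now to vb
t=10.1 p=[403.8 271.5 174. ] psi=-4.9 q7=-0.77 turn=0.002 shift x10.4 y3.9 z141.0
```

>>> arm_command(series=[[0.1,[10.8,4,20],0.01],[0.1,[0,0,35],0],[0.1,[0,0,35],0],[0.1,[0,0,30],0],[0.1,[0,0,15],0],[0.1,[0,0,6],0],[0.1,[0,0,0],0],[0.1,[0,0,0],0],[0.3,[0,0,0],0],[0.4,[0,0,0],0],[1,[0,0,0],0],[1,[0,0,0],0],[1,[0,0,0],0],[1,[0,0,0],0]], newtons=70)

```text
t: 11.22
position: [0.4105, 0.283, 0.0359]
ee_rot: [0.741, 0.672, 0.001, 0.0]
ft_force: [-0.5, -0.6, 6.3]
opening: 0.0469
```

Run:
```python
from h import *
print(telemetry.sense()['opening'],telemetry.sense()['ft_force'])
go(580.5,319.5,150,8); go(580.5,319.5,150,-8)
```

```text
0.0468586542524542 [-0.49669    -0.62151556  6.33468683]
t=11.2 p=[410.5 283.   35.9] psi=-5.6 q7=-0.83 turn=-0.237 shift x12.5 y173.4 z-114.1
t=11.2 p=[410.5 283.   35.9] psi=-5.6 q7=-0.83 turn=0.043 shift x59.8 y163.3 z-114.1
```

>>> arm_command(series=[[1,[0,0,-5],0],[1,[0,0,-10],0],[1,[0,0,-20],0],[1,[0,0,-25],0],[1,[0,0,-25],-0.08],[1,[0,0,0],-0.08],[1,[0,0,0],-0.08],[1,[0,0,0],0],[1,[0,0,0],0]])

```text
t: 11.97
position: [0.4096, 0.2821, 0.1198]
ee_rot: [0.656, 0.755, 0.0, 0.0]
ft_force: [-0.5, 0.4, -3.9]
opening: 0.0471
```

Run:
```python
from h import *
print(telemetry.sense()['opening'],telemetry.sense()['ft_force'])
go(540,319.5,150,8.3);go(580.5,319.5,150,8.3)
```

```text
0.04706985426462861 [-0.4514942   0.3659835  -3.93058149]
t=12.0 p=[409.6 282.1 119.8] psi=8.1 q7=-0.59 turn=-0.004 shift x18.2 y134.5 z-30.2
t=12.0 p=[409.6 282.1 119.8] psi=8.1 q7=-0.59 turn=-0.004 shift x12.4 y174.6 z-30.2
```

>>> arm_command(series=[[1,[-10,33,0],0],[1,[-10,34,0],0],[1,[-10,34,0],0],[1,[-10,34,0],0],[1,[-10,33,0],0],[1,[0,0,0],0],[1,[0,0,0],0],[1,[0,0,0],0]])

```text
t: 12.63
position: [0.5819, 0.2565, 0.1182]
ee_rot: [0.655, 0.755, -0.001, -0.001]
ft_force: [-1.3, -0.4, -3.8]
opening: 0.0469
```

```bash
cat >> h.py <<'E'
def outer(fn,xy,r=90,z=.012,s=60):
    """dark brown case outline near xy (mm): print rects of brown+grey recess"""
    im=cv2.imread(f'pics/{fn}.png'); im=cv2.resize(im,None,fx=2,fy=2,interpolation=cv2.INTER_LINEAR)
    hsv=cv2.cvtColor(cv2.GaussianBlur(im,(5,5),0),cv2.COLOR_BGR2HSV)
    c=proj(fn,[[xy[0]/1000,xy[1]/1000,.006]])[0]*2+.5; m=(hsv[...,1]<s).astype(np.uint8)
    n,l,st,_=cv2.connectedComponentsWithStats(m); i=l[int(c[1]),int(c[0])]
    ct=max(cv2.findContours((l==i).astype(np.uint8),0,2)[0],key=cv2.contourArea)[:,0]
    w=at(fn,(ct+.5)/2-.5,z)[:,:2]*1000; print('px',c/2,'hsv',hsv[int(c[1]),int(c[0])],'recess',cv2.minAreaRect(w.astype(np.float32)))
E
python3 - <<'E'
from h import *
im=grab('wrist','w8'); outer('w8',(580.5,319.5)); go(580.5,319.5,33,8.3)
cv2.imwrite('pics/w8b.png',im)
E
```

```text
px [291.48370746 121.6322187 ] hsv [15 32 79] recess ((582.4183349609375, 320.4769287109375), (58.51206970214844, 57.673179626464844), 8.307646751403809)
t=12.7 p=[581.4 257.1 118.4] psi=8.2 q7=-0.38 turn=-0.002 shift x61.8 y8.2 z85.4
```

View pics/w8b.png

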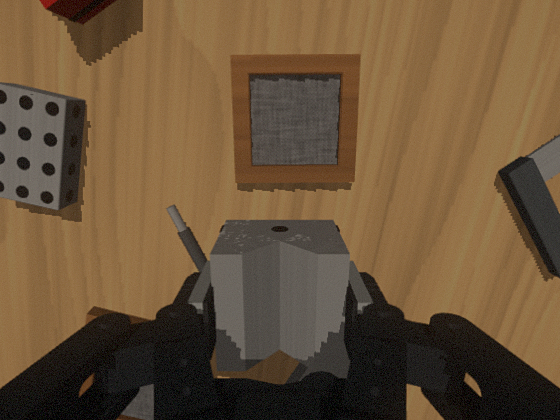

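Run:
```python
from h import *
np.set_printoptions(precision=1,suppress=True)
q=at('w8',[(225,221),(336,221),(279,221)],.108+.002)*1000;print('if lower edge',q)
q=at('w8',[(213,253),(347,253)],.148)*1000;print('top far edge',q)
o=at('w8',[(232,56),(360,56),(356,183),(236,183)],.012)[:,:2]*1000;print('case outer',cv2.minAreaRect(o.astype(np.float32)))
```

```text
if lower edge [[554.6 276.3 110. ]
 [603.1 283.3 110. ]
 [578.2 279.7 110. ]]
top far edge [[556.1 277.2 148. ]
 [601.2 283.7 148. ]]
case outer ((584.0408935546875, 319.662109375), (84.7790298461914, 83.43307495117188), 8.202756881713867)
```

>>> arm_command(series=[[1,[31,5,0],0],[1,[32,5.5,0],0],[1,[0,0,0],0],[1,[0,0,25],0],[1,[0,0,25],0],[1,[0,0,20],0],[1,[0,0,14],0],[1,[0,0,6],0],[1,[0,0,0],0],[1,[0,0,0],0],[1,[0,0,0],0]])

```text
t: 13.6
position: [0.5855, 0.3214, 0.0309]
ee_rot: [0.655, 0.756, 0.001, 0.0]
ft_force: [0.8, 0.8, -3.6]
opening: 0.047
```

Run:
```python
from h import *
im=grab('wrist','w9'); im2=grab('side','s9'); go(583,320,16.5,8.3)
cv2.imwrite('pics/w9b.png',np.hstack([cv2.resize(im,(440,330)),cv2.resize(im2[95:177,160:250],(360,330))]))
```

```text
t=13.7 p=[585.7 321.3  31. ] psi=8.2 q7=-0.48 turn=-0.002 shift x-0.9 y-2.8 z14.5
```

View pics/w9b.png

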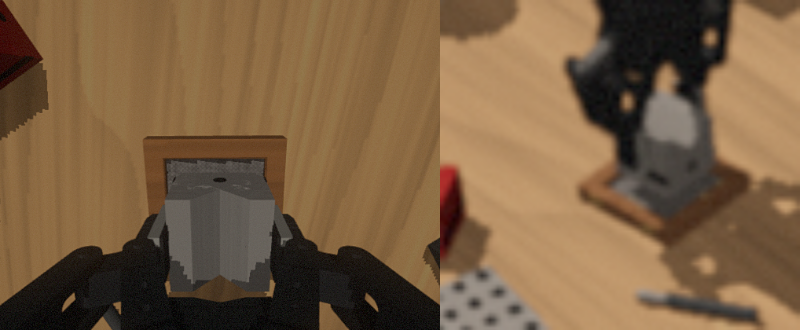

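>>> arm_command(series=[[1,[-1,-2.8,0],0],[1,[0,0,5],0],[1,[0,0,4],0],[1,[0,0,3],0],[1,[0,0,1.5],0],[1,[0,0,0],0],[1,[0,0,0],0],[1,[0,0,0],0]])

```text
t: 14.37
position: [0.5818, 0.3191, 0.017]
ee_rot: [0.655, 0.756, -0.0, -0.0]
ft_force: [-4.6, -2.8, 7.6]
opening: 0.0465
```

>>> arm_command(series=[[1,[0,0,0.5],0],[0.35,[0,0,0],0],[0.3,[0,0,0],0],[0.25,[0,0,0],0],[0.2,[0,0,0],0],[0.2,[0,0,0],0],[0.2,[0,0,-15],0],[0.2,[0,0,-30],0],[0.2,[0,0,-40],0],[0,[0,0,-40],0],[0,[0,0,-20],0],[0,[0,0,0],0],[0,[0,0,0],0]])

```text
t: 15.45
position: [0.5832, 0.32, 0.1635]
ee_rot: [0.655, 0.756, 0.002, 0.001]
ft_force: [-0.1, -0.0, -1.1]
opening: 0.0851
```

Run:
```python
from h import *
im=grab('wrist','w10'); im2=grab('side','s10'); go(408,270,160,-5)
cv2.imwrite('pics/w10b.png',np.hstack([cv2.resize(im,(440,330)),cv2.resize(im2[95:177,160:250],(360,330))]))
```

```text
t=15.6 p=[581.2 318.9 159.9] psi=8.2 q7=-0.46 turn=0.230 shift x-63.8 y-168.3 z-0.1
```

View pics/w10b.png

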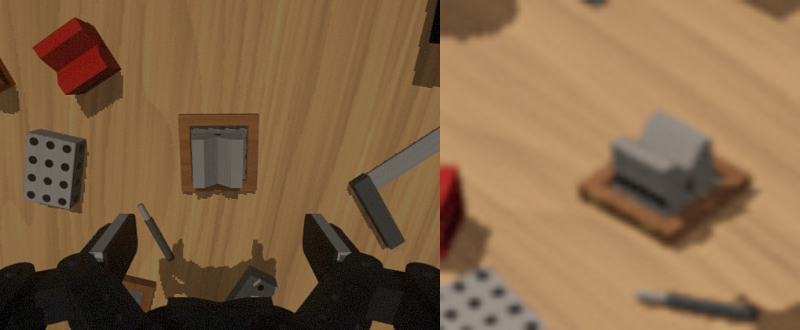

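V-block is flat inside its recess in both views. Next the 1‑2‑3 block, measured by code.

>>> arm_command(series=[[0,[0,0,0],0.115],[0,[0,0,0],0.115],[0,[-13,-34,0],0],[0,[-13,-34,0],0],[0,[-13,-34,0],0],[0,[-13,-34,0],0],[0,[-12,-32,0],0],[0,[0,0,0],0],[0,[0,0,0],0],[0,[0,0,0],0]])

```text
t: 16.38
position: [0.4092, 0.27, 0.1598]
ee_rot: [0.737, 0.676, -0.0, 0.0]
ft_force: [0.1, 0.6, -0.4]
opening: 0.0852
```

```bash
cat >> h.py <<'E'
def holes(fn,z,box):
    im=cv2.imread(f'pics/{fn}.png'); g=cv2.cvtColor(im,cv2.COLOR_BGR2GRAY); hsv=cv2.cvtColor(im,cv2.COLOR_BGR2HSV)
    x0,y0,x1,y1=box; m=np.zeros_like(g); m[y0:y1,x0:x1]=(hsv[y0:y1,x0:x1,1]<55)
    n,l,st,_=cv2.connectedComponentsWithStats(m); i=1+np.argmax(st[1:,4])
    cts,h=cv2.findContours((l==i).astype(np.uint8),cv2.RETR_CCOMP,2); k=max(range(len(cts)),key=lambda j:cv2.contourArea(cts[j]))
    w=at(fn,cts[k][:,0],z)[:,:2]*1000; print('outer',cv2.minAreaRect(w.astype(np.float32)),st[i])
    full=cv2.drawContours(np.zeros_like(g),cts,k,255,-1); full=cv2.erode(full,np.ones((3,3)))
    d=((full>0)&(g<50)).astype(np.uint8); n,l,st,c=cv2.connectedComponentsWithStats(d)
    P=[c[j] for j in range(1,n) if st[j,4]>12]; a=[st[j,4] for j in range(1,n) if st[j,4]>12]
    q=at(fn,P,z)[:,:2]*1000; print(np.c_[P,a,q].round(1),'mean',q.mean(0).round(1),cv2.minAreaRect(q.astype(np.float32)))
E
python3 - <<'E'
from h import *
np.set_printoptions(suppress=True)
im=grab('wrist','w11'); print(proj('w11',[[.408,.281,.025]])); holes('w11',.025,(150,80,400,300)); go(408,281,11,-5)
E
```

```text
[[277.42339709 187.56164094]]
outer ((407.3636474609375, 279.6943664550781), (76.86602783203125, 50.45528030395508), 84.92139434814453) [ 245  140   65   96 4964]
[[254.8 152.   94.  393.1 310.3]
 [276.9 152.1  94.  410.1 308.7]
 [299.  152.1  96.  427.  307.3]
 [255.2 177.8  91.  391.3 290.3]
 [276.8 177.9  91.  408.2 288.8]
 [298.5 178.1  88.  425.1 287.1]
 [255.4 202.6  83.  389.4 270.3]
 [276.6 202.6  86.  406.3 268.9]
 [298.  202.6  83.  423.3 267.3]
 [255.6 226.4  79.  387.5 250.3]
 [276.6 226.3  80.  404.5 248.9]
 [297.5 226.5  77.  421.4 247.3]] mean [407.3 278.8] ((407.2492370605469, 278.8228454589844), (60.395172119140625, 34.10316467285156), 84.66458892822266)
t=16.4 p=[409.8 270.2 160. ] psi=-5.0 q7=-0.76 turn=-0.000 shift x10.6 y-2.8 z149.0
```

>>> arm_command(series=[[0.1,[8.5,-3.2,20],0.003],[0.1,[0,0,38],0],[0.1,[0,0,38],0],[0.1,[0,0,30],0],[0.1,[0,0,17],0],[0.1,[0,0,8],0],[0.1,[0,0,0],0],[0.1,[0,0,0],0],[0.3,[0,0,0],0],[0.4,[0,0,0],0],[1,[0,0,0],0],[1,[0,0,0],0],[1,[0,0,0],0],[1,[0,0,0],0]], newtons=80)

```text
t: 17.6
position: [0.4077, 0.2797, 0.0112]
ee_rot: [0.738, 0.675, 0.002, 0.0]
ft_force: [-0.5, -1.1, 6.6]
opening: 0.0486
```

>>> arm_command(series=[[1,[0,0,-5],0],[1,[0,0,-10],0],[1,[0,0,-25],0],[1,[0,0,-30],0],[1,[0,0,-30],0],[1,[0,0,0],0],[1,[0,0,0],0],[1,[0,0,0],0]])

```text
t: 18.27
position: [0.4056, 0.278, 0.1088]
ee_rot: [0.738, 0.675, -0.001, -0.0]
ft_force: [0.0, 0.3, -8.0]
opening: 0.0485
```

Run:
```python
from h import *
print(telemetry.sense()['opening'],telemetry.sense()['ft_force'])
im=grab('wrist','w12')
go(475,10,110,-6);go(475,90,16,-6)
```

```text
0.04850959212285484 [ 0.03903244  0.31244322 -8.03972436]
t=18.3 p=[405.1 277.7 108.1] psi=-5.2 q7=-0.80 turn=0.015 shift x-258.9 y97.5 z-1.9
t=18.3 p=[405.1 277.7 108.1] psi=-5.2 q7=-0.80 turn=0.015 shift x-179.4 y89.1 z92.1
```

>>> arm_command(series=[[1,[-35,14,0],0.015],[1,[-35,14,0],0],[1,[-35,14,0],0],[1,[-35,14,0],0],[1,[-35,14,0],0],[1,[-35,14,0],0],[1,[-38,13,0],0],[1,[0,0,0],0],[1,[0,0,0],0],[1,[0,0,0],0]])

```text
t: 19.15
position: [0.476, 0.022, 0.1077]
ee_rot: [0.744, 0.669, -0.001, -0.001]
ft_force: [-0.7, 1.4, -7.2]
opening: 0.0486
```

Run:
```python
from h import *
im=grab('wrist','w13'); outer('w13',(475,90)); outer('w13',(475,90),s=75)
# held block top far edge: grey mask near bottom centre
go(476,90,16,-6.5)
print(im[150:330:6,280].tolist())
```

```text
px [268.6003716  114.31244812] hsv [12 31 81] recess ((476.8857116699219, 89.56423950195312), (85.68480682373047, 61.51069259643555), 82.78935241699219)
px [268.6003716  114.31244812] hsv [12 31 81] recess ((476.9482727050781, 89.55595397949219), (85.90023803710938, 61.69158172607422), 82.78800201416016)
t=19.2 p=[476.1  23.1 108. ] psi=-6.0 q7=-0.21 turn=0.009 shift x66.5 y-7.7 z92.0
[[84, 89, 94], [72, 78, 81], [73, 77, 83], [73, 77, 84], [82, 84, 91], [74, 79, 82], [40, 67, 110], [55, 64, 70], [65, 71, 79], [108, 115, 119], [101, 112, 118], [11, 19, 23], [25, 25, 31], [22, 30, 32], [29, 27, 28], [105, 115, 120], [105, 114, 119], [107, 113, 122], [106, 114, 119], [20, 25, 29], [33, 33, 35], [20, 24, 26], [37, 42, 44], [109, 117, 123], [110, 117, 123], [110, 118, 123], [105, 114, 119], [20, 23, 26], [19, 21, 23], [9, 16, 21]]
```

>>> arm_command(series=[[1,[0,0,0],0.021],[1,[33,-3.7,0],0],[1,[33.3,-3.7,0],0],[1,[0,0,25],0],[1,[0,0,25],0],[1,[0,0,20],0],[1,[0,0,8],0],[1,[0,0,0],0],[1,[0,0,0],0],[1,[0,0,0],0]])

```text
t: 20.03
position: [0.4796, 0.0895, 0.0323]
ee_rot: [0.75, 0.661, 0.001, 0.0]
ft_force: [-0.2, 0.6, -7.3]
opening: 0.0485
```

Run:
```python
from h import *
im=grab('wrist','w14');im2=grab('side','s14'); go(477,89.7,16,-7.2)
print(at('w13',[(280,204)],.122)*1000)
cv2.imwrite('pics/w14b.png',np.hstack([cv2.resize(im,(440,330)),cv2.resize(im2[145:247,180:290],(360,330))]))
```

```text
t=20.1 p=[479.9  89.3  32.6] psi=-7.2 q7=-0.38 turn=-0.000 shift x0.1 y-2.9 z16.6
[[479.87499132  58.97760149 122.        ]]
```

View pics/w14b.png

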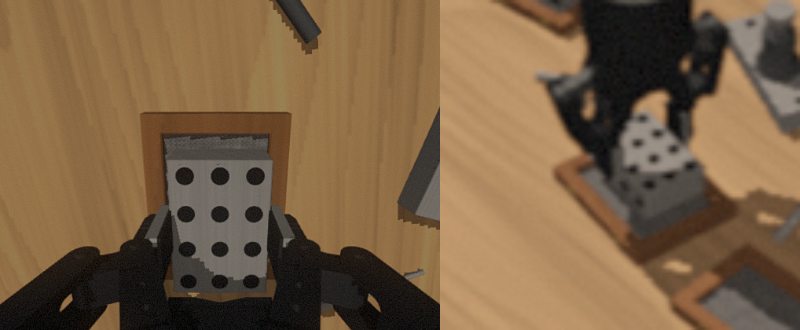

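>>> arm_command(series=[[1,[0.5,-2.6,0],0],[1,[0,0,6],0],[1,[0,0,5],0],[1,[0,0,3],0],[1,[0,0,1.5],0],[1,[0,0,1],0],[1,[0,0,0],0],[1,[0,0,0],0]])

```text
t: 20.8
position: [0.4758, 0.0896, 0.0172]
ee_rot: [0.75, 0.661, -0.0, -0.0]
ft_force: [-11.0, -2.0, 29.9]
opening: 0.0485
```

>>> arm_command(series=[[1,[0,0,-0.5],0],[0.35,[0,0,0],0],[0.3,[0,0,0],0],[0.25,[0,0,0],0],[0.2,[0,0,0],0],[0.2,[0,0,0],0],[0.2,[0,0,-15],0],[0.2,[0,0,-30],0],[0.2,[0,0,-40],0],[0,[0,0,-40],0],[0,[0,0,-20],0],[0,[0,0,0],0],[0,[0,0,0],0]])

```text
t: 21.88
position: [0.4772, 0.0899, 0.1615]
ee_rot: [0.75, 0.661, 0.002, 0.001]
ft_force: [-0.3, 0.0, -0.2]
opening: 0.0858
```

Run:
```python
from h import *
np.set_printoptions(suppress=True)
im=grab('wrist','w15'); 
print(proj('w15',[[.477,.0897,.031]]),telemetry.sense()['ft_force']); holes('w15',.031,(150,80,400,320))
t=tri('top0',np.array([(182,427)])/5+[195,130],'side0',np.array([(568-400,393-300)])/5+[250,130]); print('jack head',t)
# parallel corners in top crop (bottom left), scale 5 off 195,130, top z=.02
P=np.array([(93,380-0),(66,447),(270,522),(293,455)])-[0,300]; q=at('top0',P/5+[195,130],.02)[:,:2]*1000; print(q,cv2.minAreaRect(q.astype(np.float32)))
go(632,90,160,25)
```

```text
[[279.3647103  202.80031761]] [-0.58988728  0.05114008 -0.12981771]
outer ((477.308349609375, 93.074462890625), (83.18327331542969, 57.47600555419922), 82.88200378417969) [ 242  145   76  104 6270]
[[255.6 166.   96.  462.6 120.8]
 [277.9 166.1  94.  479.5 118.6]
 [300.  166.   97.  496.3 116.6]
 [255.8 191.6  89.  459.9 100.9]
 [277.7 191.5  91.  476.9  98.9]
 [299.5 191.6  89.  493.7  96.7]
 [311.4 199.1  39.  502.3  89.5]
 [277.7 216.3  85.  474.3  78.8]
 [256.3 216.3  83.  457.4  80.9]
 [299.1 216.4  85.  491.2  76.6]
 [310.4 233.2  21.  498.7  61.4]
 [256.6 239.9  78.  454.8  61.2]
 [277.6 239.8  79.  471.7  59.1]
 [298.6 240.   77.  488.6  56.8]] mean [479.1  86.9] ((480.22314453125, 88.27047729492188), (60.274574279785156, 43.52515411376953), 82.68077087402344)
jack head [[0.50155147 0.05625087 0.18039275 0.11044568]]
[[673.17313531 164.11771587]
 [635.55764627 178.29082069]
 [593.64697693  66.44462911]
 [631.00061655  54.08208409]] ((633.3087158203125, 115.31938934326172), (119.44046783447266, 40.19708251953125), 69.35417175292969)
t=21.9 p=[475.9  89.7 160.1] psi=-7.2 q7=-0.38 turn=-0.562 shift x-65.7 y141.6 z0.1
```

Run:
```python
from h import *
np.set_printoptions(suppress=True)
a=np.array([(182,127)])/5+[195,130]; b=np.array([(168,93)])/5+[250,130]
print(tri('top0',a,'side0',b)*1000,at('top0',a,.078),at('side0',b,.078))
go(622,70,160,-20.6)
```

```text
[[633.0531141  108.86166336  74.2611609    0.19851104]] [[0.63202501 0.10850349 0.078     ]] [[0.62988116 0.10558379 0.078     ]]
t=21.9 p=[475.9  89.7 160.1] psi=-7.2 q7=-0.38 turn=0.234 shift x33.0 y143.7 z0.1
```

>>> arm_command(series=[[0,[0,0,0],0.117],[0,[0,0,0],0.117],[0,[7,29,0],0],[0,[7,29,0],0],[0,[7,29,0],0],[0,[6,29,0],0],[0,[6,28,0],0],[0,[0,0,0],0],[0,[0,0,0],0],[0,[0,0,0],0]])

```text
t: 22.77
position: [0.6203, 0.0699, 0.1578]
ee_rot: [0.822, 0.569, -0.002, -0.001]
ft_force: [-0.5, -0.2, -0.1]
opening: 0.0855
```

Run:
```python
from h import *
np.set_printoptions(suppress=True)
im=grab('wrist','w16'); print(proj('w16',[[.632,.1085,.078],[.632,.1085,.02],[.6333,.1153,.02]])); go(632,108,38,-20.6)
cv2.imwrite('pics/w16b.png',cv2.resize(im,(800,600)))
```

```text
[[276.46355529 159.73596542]
 [277.47948041 149.16586583]
 [275.94335157 140.23823001]]
t=22.8 p=[620.3  70.2 158.4] psi=-20.6 q7=-0.50 turn=0.000 shift x39.6 y-2.3 z120.4
```

View pics/w16b.png

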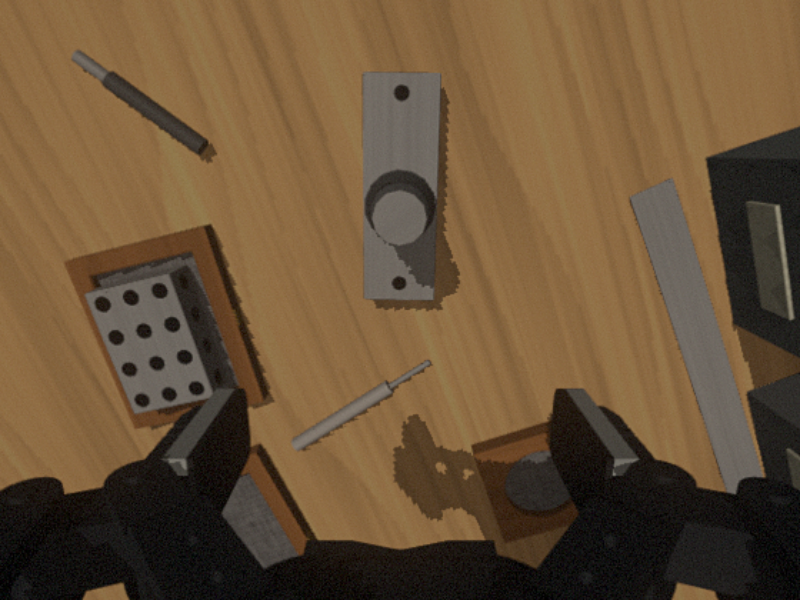

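Run:
```python
from h import *
np.set_printoptions(suppress=True,precision=1)
j=at('w16',np.array([(399,217)])*.7,.078)[0]*1000; print(j, 'tri',tri('w16',np.array([(399,217)])*.7,'top0',np.array([(182,127)])/5+[195,130])*1000)
h=at('w16',np.array([(402,92),(399,283)])*.7,.02)[:,:2]*1000; d=h[0]-h[1]; print('par',h.mean(0),np.degrees(np.arctan2(d[1],d[0])),np.linalg.norm(d))
q=at('w16',np.array([(363,72),(441,73),(434,299),(363,299)])*.7,.02)[:,:2]*1000; print(cv2.minAreaRect(q.astype(np.float32)))
go(j[0],j[1],38,-20.6)
```

```text
[635.3 112.4  78. ] tri [[635.1 110.5  64.7   1.2]]
par [638.  118.2] 68.54702831976628 100.55660459305824
((637.59716796875, 118.15347290039062), (119.49637603759766, 40.38159942626953), 68.71861267089844)
t=22.8 p=[620.3  70.2 158.4] psi=-20.6 q7=-0.50 turn=0.000 shift x44.9 y-0.8 z120.4
```

>>> arm_command(series=[[0.3,[22,-0.4,0],0],[0.3,[22.9,-0.4,10],0],[0.3,[0,0,35],0],[0.3,[0,0,35],0],[0.3,[0,0,25],0],[0.3,[0,0,12],0],[0.3,[0,0,4],0],[0.3,[0,0,0],0],[0.3,[0,0,0],0],[0.5,[0,0,0],0],[0.6,[0,0,0],0],[1,[0,0,0],0],[1,[0,0,0],0],[1,[0,0,0],0],[1,[0,0,0],0]], newtons=60)

```text
t: 24.07
position: [0.6386, 0.1125, 0.0413]
ee_rot: [0.822, 0.569, 0.001, 0.0]
ft_force: [-1.7, 0.3, 5.9]
opening: 0.0255
```

>>> arm_command(series=[[1,[0,0,-5],0],[1,[0,0,-10],0],[1,[0,0,-20],0],[1,[0,0,-30],0],[1,[0,0,-30],0],[1,[0,0,0],0],[1,[0,0,0],0],[1,[0,0,0],0]])

```text
t: 24.73
position: [0.6371, 0.1121, 0.1345]
ee_rot: [0.822, 0.569, -0.0, -0.0]
ft_force: [-0.8, -0.4, -3.1]
opening: 0.026
```

Run:
```python
from h import *
im=grab('wrist','w17'); outer('w17',(655.7,-92)) if 0 else None
print(telemetry.sense()['ft_force'],telemetry.sense()['opening'])
go(640,-150,130,0); go(640,-150,130,-20.6); outer('w16',(655.7,-92))
```

```text
[ 0.37309645  0.35451932 -2.13311947] 0.025470441144296606
t=24.8 p=[636.4 112.  133.5] psi=-20.6 q7=-0.56 turn=-0.360 shift x-262.0 y3.6 z3.5
t=24.8 p=[636.4 112.  133.5] psi=-20.6 q7=-0.56 turn=-0.000 shift x-244.0 y95.5 z3.5
px [375.00430373 337.29936738] hsv [17 41 44] recess ((654.8486938476562, -89.23550415039062), (36.73515319824219, 44.27360153198242), 9.537422180175781)
```

>>> arm_command(series=[[1,[0,0,0],-0.12],[1,[0,0,0],-0.12],[1,[0,0,0],-0.12],[1,[-38,2.7,0],0],[1,[-38,2.7,0],0],[1,[-38,2.7,0],0],[1,[-38,2.7,0],0],[1,[-38,2.7,0],0],[1,[-38,2.7,0],0],[1,[-38,2.7,0],0],[1,[0,0,0],0],[1,[0,0,0],0],[1,[0,0,0],0]])

```text
t: 25.87
position: [0.6551, -0.1536, 0.1324]
ee_rot: [0.707, 0.707, -0.001, -0.002]
ft_force: [0.5, 0.9, -2.2]
opening: 0.0258
```

Run:
```python
from h import *
im=grab('wrist','w18'); outer('w18',(655.7,-92)); outer('w18',(655.7,-92),s=75)
go(656,-92,38,0); cv2.imwrite('pics/w18b.png',im)
hsv=cv2.cvtColor(im,cv2.COLOR_BGR2HSV)
# brown outer: scan row/col through recess centre
c=proj('w18',[[.656,-.092,.012]])[0].astype(int); print(c, im[c[1],c[0]-70:c[0]+70:5].tolist())
# held jack head: expected centre at TCP xy, height tcp+ (20+58-37)mm
s=np.array(telemetry.sense()['position']); print(proj('w18',[s+[0,0,.038]]), [ (x,im[int(proj('w18',[s+[0,0,.038]])[0,1]),x].tolist()) for x in range(220,340,8)])
```

```text
px [281.58549097 122.58165454] hsv [14 39 85] recess ((659.3092041015625, -90.76850891113281), (47.166259765625, 47.674659729003906), 77.23047637939453)
px [281.58549097 122.58165454] hsv [14 39 85] recess ((659.3515625, -90.75393676757812), (47.64488983154297, 47.907432556152344), 75.829833984375)
t=25.9 p=[ 655.6 -152.   132.7] psi=0.1 q7=0.18 turn=0.001 shift x60.0 y0.4 z94.7
[281 122] [[71, 110, 144], [71, 112, 147], [75, 116, 152], [78, 121, 152], [65, 110, 145], [44, 71, 111], [41, 70, 109], [41, 70, 112], [25, 52, 82], [72, 78, 84], [72, 78, 87], [71, 74, 79], [72, 78, 85], [79, 82, 89], [76, 83, 89], [71, 77, 82], [70, 79, 86], [76, 83, 88], [78, 86, 92], [75, 78, 86], [71, 77, 84], [73, 79, 89], [40, 48, 67], [30, 62, 99], [40, 69, 107], [36, 64, 104], [71, 114, 149], [70, 111, 147]]
[[280.97089343 325.04682102]] [(220, [9, 7, 20]), (228, [24, 22, 27]), (236, [22, 20, 26]), (244, [14, 13, 20]), (252, [100, 105, 114]), (260, [100, 106, 113]), (268, [99, 109, 112]), (276, [102, 109, 113]), (284, [100, 106, 114]), (292, [94, 104, 111]), (300, [102, 106, 111]), (308, [97, 107, 110]), (316, [7, 20, 24]), (324, [15, 26, 24]), (332, [21, 20, 26])]
```

>>> arm_command(series=[[1,[30,1.5,0],0],[1,[31,1.7,0],0],[1,[0,0,30],0],[1,[0,0,30],0],[1,[0,0,20],0],[1,[0,0,10],0],[1,[0,0,0],0],[1,[0,0,0],0],[1,[0,0,0],0]])

```text
t: 26.67
position: [0.661, -0.0924, 0.0458]
ee_rot: [0.707, 0.707, 0.001, 0.001]
ft_force: [0.3, -1.0, -2.1]
opening: 0.0254
```

Run:
```python
from h import *
im=grab('wrist','w19');im2=grab('side','s19'); go(659,-91.3,26,0); print(telemetry.sense()['ft_force'])
cv2.imwrite('pics/w19b.png',np.hstack([cv2.resize(im,(440,330)),cv2.resize(im2[145:247,300:410],(360,330))]))
# case outer edges columns on rows above jack, scanning brown
for r in (130,140,150,160,170,180): 
    row=im[r].astype(int); br=(row[:,2]<125)&(row[:,2]-row[:,0]>50); x=np.where(br)[0]; print(r,x[x>100][:1],x[-1:],len(x))
```

```text
t=26.8 p=[661.2 -92.9  46.3] psi=0.0 q7=0.08 turn=0.000 shift x1.6 y-2.2 z20.3
[ 0.22214398 -0.47722344 -1.56463715]
130 [556] [557] 2
140 [553] [556] 3
150 [483] [551] 3
160 [550] [550] 1
170 [483] [557] 3
180 [205] [547] 149
```

>>> arm_command(series=[[1,[1.5,-2,0],0],[1,[0,0,8],0],[1,[0,0,6],0],[1,[0,0,4],0],[1,[0,0,1.5],0],[1,[0,0,0],0],[1,[0,0,0],0],[1,[0,0,0],0]])

```text
t: 27.43
position: [0.6573, -0.0913, 0.0272]
ee_rot: [0.707, 0.707, -0.0, -0.0]
ft_force: [-8.0, 1.5, 19.3]
opening: 0.0258
```

Run:
```python
from h import *
go(659,-91.3,26,0); print(telemetry.sense()['ft_force'])
```

```text
t=27.4 p=[657.3 -91.3  27.2] psi=-0.0 q7=0.08 turn=-0.000 shift x0.0 y1.7 z1.2
[-8.00253452  1.52695151 19.26448367]
```

>>> arm_command(series=[[1,[0,0,0],0],[0.6,[0,0,0],0],[0.5,[0,0,0],0],[0.4,[0,0,0],0],[0.3,[0,0,0],0],[0.3,[0,0,0],0],[0.3,[0,0,-20],0],[0.3,[0,0,-35],0],[0.2,[0,0,-40],0],[0,[0,0,-38],0],[0,[0,0,0],0],[0,[0,0,0],0],[0,[0,0,0],0]])

```text
t: 28.52
position: [0.6573, -0.0913, 0.1575]
ee_rot: [0.707, 0.707, -0.0, -0.0]
ft_force: [-0.7, -0.2, 0.4]
opening: 0.0852
```

Run:
```python
from h import *
im=grab('wrist','w20');im2=grab('side','s20'); grab('top','t20'); go(637,80,160,-20.6); print(telemetry.sense()['ft_force'])
# head bright disc at z=.064
g=cv2.cvtColor(im,cv2.COLOR_BGR2GRAY); hsv=cv2.cvtColor(im,cv2.COLOR_BGR2HSV); c=proj('w20',[[.659,-.091,.064]])[0].astype(int)
print(c,g[c[1]-40:c[1]+41:8,c[0]-40:c[0]+41:8])
m=((g>88)&(hsv[...,1]<50)).astype(np.uint8); n,l,st,ce=cv2.connectedComponentsWithStats(m)
for i in range(1,n):
    if st[i,4]>150 and abs(ce[i]-c).max()<40: print(st[i],ce[i],at('w20',[ce[i]],.064)*1000)
cv2.imwrite('pics/w20b.png',np.hstack([cv2.resize(im,(440,330)),cv2.resize(im2[145:247,300:410],(360,330))]))
```

```text
t=28.7 p=[656.2 -91.1 155.6] psi=0.0 q7=0.09 turn=0.360 shift x153.5 y-78.2 z-4.4
[-0.95361113  0.54540455  0.10412887]
[282 215] [[ 80  81  84  66  73  79  82  71  67  78  76]
 [ 71  72  71  37  40  44  49  84  79  72  67]
 [ 65  74  72  41  44  33  40  37  79  75  76]
 [ 72  76  42  55  51  60  52  33  74  68  66]
 [ 79  77  55  58 101 102 104  41  76  74  74]
 [ 74  72  67 101 102 101  97  65  66  71  69]
 [ 77  79  79 102 103 100 103  41  86  81  87]
 [ 73  70  75  79 105  99  57  70  69  77  78]
 [ 68  66  70  73  56  54  48  73  73  72  73]
 [118 113 105 118  82  61  63  76 112 109 108]
 [117 113 114 114 110 110 104 109 108 108 103]]
[263 202  34  32 823] [279.50789793 217.51397327] [[656.91015934 -92.39496559  64.        ]]
```

>>> arm_command(series=[[0,[0,0,-4],0.12],[0,[0,0,0],0.12],[0,[0,0,0],0.12],[0,[31,-16,0],0],[0,[31,-16,0],0],[0,[31,-16,0],0],[0,[30,-15,0],0],[0,[30,-15,0],0],[0,[0,0,0],0],[0,[0,0,0],0],[0,[0,0,0],0]])

```text
t: 29.58
position: [0.6377, 0.079, 0.1604]
ee_rot: [0.822, 0.569, -0.001, -0.0]
ft_force: [1.2, -0.6, -0.0]
opening: 0.0856
```

Run:
```python
from h import *
np.set_printoptions(suppress=True,precision=1)
im=grab('wrist','w21'); c=proj('w21',[[.6377,.118,.02]])[0]; print(c); c=c.astype(int)
holes('w21',.02,(c[0]-70,max(c[1]-110,0),c[0]+70,c[1]+110)); go(637.7,118,9,-21.4)
```

```text
[262.9 153.7]
outer ((637.7415161132812, 118.3974609375), (119.07261657714844, 39.60616683959961), 68.5268325805664) [ 237   73   53  153 7547]
[[262.7  86.2  74.  655.8 165. ]
 [262.8 214.5  57.  619.5  71.6]] mean [637.7 118.3] ((637.6738891601562, 118.28306579589844), (100.1808090209961, 0.0), -111.2447509765625)
t=29.6 p=[638.   77.8 160.6] psi=-20.7 q7=-0.51 turn=0.012 shift x37.3 y-15.0 z151.6
```

>>> arm_command(series=[[0.2,[19,-7.5,10],0.012],[0.2,[18.5,-7.5,20],0],[0.2,[0,0,38],0],[0.2,[0,0,38],0],[0.2,[0,0,30],0],[0.2,[0,0,12],0],[0.2,[0,0,5.5],0],[0.2,[0,0,0],0],[0.2,[0,0,0],0],[0.4,[0,0,0],0],[0.5,[0,0,0],0],[1,[0,0,0],0],[1,[0,0,0],0],[1,[0,0,0],0],[1,[0,0,0],0]], newtons=90)

```text
t: 30.88
position: [0.6393, 0.1201, 0.011]
ee_rot: [0.826, 0.564, 0.001, 0.001]
ft_force: [-2.4, -1.2, 7.8]
opening: 0.037
```

>>> arm_command(series=[[1,[0,0,-5],0],[1,[0,0,-10],0],[1,[0,0,-20],0],[1,[0,0,-30],0],[1,[0,0,-30],0],[1,[0,0,0],0],[1,[0,0,0],0],[1,[0,0,0],0]])

```text
t: 31.55
position: [0.6367, 0.1196, 0.1025]
ee_rot: [0.826, 0.564, -0.001, -0.0]
ft_force: [-0.2, 0.5, -6.6]
opening: 0.0371
```

Run:
```python
from h import *
print(telemetry.sense()['ft_force'],telemetry.sense()['opening'])
go(459,-160,104,2.8); go(459,-84,15,2.8)
```

```text
[-0.2060864   0.45018741 -6.62469294] 0.0370786844525004
t=31.6 p=[636.7 119.6 102.5] psi=-21.3 q7=-0.59 turn=-0.421 shift x-270.5 y-191.2 z-1.5
t=31.6 p=[636.7 119.6 102.5] psi=-21.3 q7=-0.59 turn=-0.421 shift x-194.6 y-187.4 z87.5
```

>>> arm_command(series=[[1,[0,0,0],-0.105],[1,[0,0,0],-0.105],[1,[0,0,0],-0.105],[1,[0,0,0],-0.106],[1,[-34,-20,0],0],[1,[-34,-20,0],0],[1,[-34,-20,0],0],[1,[-34,-20,0],0],[1,[-34,-20,0],0],[1,[-34,-20,0],0],[1,[-34,-20,0],0],[1,[-34,-20,0],0],[1,[-34,-20,0],0],[1,[-19,-14,0],0],[1,[0,0,0],0],[1,[0,0,0],0],[1,[0,0,0],0]])

```text
t: 32.97
position: [0.4591, -0.2134, 0.102]
ee_rot: [0.69, 0.724, -0.0, -0.001]
ft_force: [0.4, 1.2, -5.9]
opening: 0.0374
```

Run:
```python
from h import *
np.set_printoptions(suppress=True,precision=1)
im=grab('wrist','w22'); outer('w22',(457,-84)); outer('w22',(457,-84),s=75); go(459,-84,15,2.8); print(telemetry.sense()['ft_force'],telemetry.sense()['opening'])
s=np.array(telemetry.sense()['position'])
# held bar far end in picture: column 280 profile
print([(r,im[r,280].tolist()) for r in range(130,300,6)])
print(proj('w22',[s+[0,.06,.01],s+[0,.06,-.01],s+[0,.05,.01]]))
```

```text
px [287.9   8.8] hsv [15 34 75] recess ((459.8808288574219, -114.21195983886719), (50.54541015625, 67.20539093017578), 2.9343156814575195)
px [287.9   8.8] hsv [15 34 75] recess ((459.8968811035156, -114.3775634765625), (50.95036697387695, 67.47456359863281), 2.861903667449951)
t=33.0 p=[ 459.8 -212.8  102.2] psi=2.9 q7=0.42 turn=0.002 shift x128.7 y5.5 z87.2
[ 0.1  0.8 -4.9] 0.03702148051271613
[(130, [39, 67, 104]), (136, [44, 73, 106]), (142, [60, 67, 72]), (148, [100, 104, 112]), (154, [96, 104, 108]), (160, [98, 108, 110]), (166, [38, 39, 40]), (172, [21, 24, 31]), (178, [26, 28, 32]), (184, [97, 105, 106]), (190, [101, 105, 114]), (196, [102, 107, 114]), (202, [101, 108, 116]), (208, [102, 110, 117]), (214, [97, 106, 110]), (220, [97, 106, 109]), (226, [102, 110, 113]), (232, [100, 106, 117]), (238, [99, 106, 113]), (244, [99, 106, 114]), (250, [99, 109, 113]), (256, [98, 108, 114]), (262, [98, 104, 111]), (268, [103, 110, 115]), (274, [102, 108, 115]), (280, [101, 106, 111]), (286, [99, 108, 112]), (292, [104, 109, 114]), (298, [97, 105, 112])]
[[290.1 139.3]
 [289.  135.4]
 [288.6 166.6]]
```

>>> arm_command(series=[[1,[33,1.2,0],0],[1,[33,1.2,0],0],[1,[33,1.3,0],0],[1,[32,1.3,0],0],[1,[0,0,0],0],[1,[0,0,25],0],[1,[0,0,25],0],[1,[0,0,15],0],[1,[0,0,5],0],[1,[0,0,0],0],[1,[0,0,0],0],[1,[0,0,0],0]])

```text
t: 34.02
position: [0.4598, -0.0831, 0.0342]
ee_rot: [0.689, 0.724, 0.001, 0.001]
ft_force: [0.4, -0.7, -5.7]
opening: 0.0364
```

Run:
```python
from h import *
np.set_printoptions(suppress=True,precision=1)
im=grab('wrist','w23'); im2=grab('side','s23'); go(458.2,-81.3,15,2.9)
# case outer: brown mask
hsv=cv2.cvtColor(im,cv2.COLOR_BGR2HSV); b=im.astype(int)
for r in range(40,200,15):
    br=(b[r,:,2]<128)&(b[r,:,2]-b[r,:,0]>45)&(b[r,:,1]<85); x=np.where(br)[0]; gr=np.where((hsv[r,:,1]<60)&(b[r,:,2]>50))[0]; gr=gr[(gr>180)&(gr<380)]
    print(r,x[(x>150)&(x<420)][[0,-1]] if ((x>150)&(x<420)).sum()>1 else '',gr[[0,-1]] if len(gr) else '')
```

```text
t=34.1 p=[459.8 -83.4  34.4] psi=2.8 q7=0.12 turn=-0.002 shift x2.2 y-1.5 z19.4
40  
55  
70  
85  
100 [192 363] 
115 [193 405] 
130 [194 361] [222 333]
145 [194 360] [222 332]
160 [195 359] [223 332]
175 [197 358] [224 332]
190 [197 357] [225 331]
```

>>> arm_command(series=[[1,[2,-1.4,0],0],[1,[0,0,7],0],[1,[0,0,5],0],[1,[0,0,4],0],[1,[0,0,1.5],0],[1,[0,0,0],0],[1,[0,0,0],0],[1,[0,0,0],0]])

```text
t: 34.78
position: [0.4569, -0.0814, 0.0169]
ee_rot: [0.69, 0.724, -0.0, -0.0]
ft_force: [-6.2, 1.2, 16.5]
opening: 0.037
```

Run:
```python
from h import *
go(458.2,-81.3,16,2.9); print(telemetry.sense()['ft_force'])
```

```text
t=34.8 p=[456.9 -81.4  16.9] psi=2.8 q7=0.12 turn=-0.002 shift x-0.0 y1.3 z0.9
[-6.15274527  1.24283273 16.5353426 ]
```

>>> arm_command(series=[[1,[0,0,0],0],[0.45,[0,0,0],0],[0.4,[0,0,0],0],[0.35,[0,0,0],0],[0.3,[0,0,0],0],[0.3,[0,0,0],0],[0.3,[0,0,-15],0],[0.3,[0,0,-35],0],[0.2,[0,0,-40],0],[0,[0,0,-40],0],[0,[-30,0,-30],0],[0,[-30,0,0],0],[0,[-30,0,0],0],[0,[0,0,0],0],[0,[0,0,0],0],[0,[0,0,0],0]])

```text
t: 36.12
position: [0.4612, -0.1702, 0.1748]
ee_rot: [0.69, 0.724, -0.0, -0.001]
ft_force: [-0.4, 0.1, -0.3]
opening: 0.0853
```

Run:
```python
from h import *
np.set_printoptions(suppress=True,precision=1)
w=grab('wrist','w24'); t=grab('top','t24'); s=grab('side','s24'); print(telemetry.sense()['position'],telemetry.sense()['ft_force'])
c=proj('w24',[[.458,-.083,.026]])[0].astype(int); holes('w24',.026,(c[0]-80,max(c[1]-150,0),c[0]+80,c[1]+150))
A=cv2.resize(s[80:360,140:420],(420,420),interpolation=cv2.INTER_CUBIC); B=cv2.resize(t[120:290,120:410],(0,0),fx=1.31,fy=1.31)
C=cv2.resize(w,(380,285)); cv2.imwrite('pics/f.png',np.hstack([A,cv2.resize(np.vstack([B,cv2.resize(C,(B.shape[1],285))]),(380,420))]))
```

```text
[ 0.5 -0.2  0.2] [-0.4  0.3 -0.6]
outer ((458.3011779785156, -83.80879211425781), (48.75918197631836, 122.54141235351562), 2.8565449714660645) [  249     0    67   168 10266]
[[ 310.9    2.2   14.   476.3  -23. ]
 [ 280.2   15.9   89.   454.4  -33.3]
 [ 280.   152.4   67.   459.2 -133.3]] mean [463.3 -63.2] ((457.815185546875, -76.61878967285156), (111.55451965332031, 20.098981857299805), 81.17326354980469)
```

View pics/f.png

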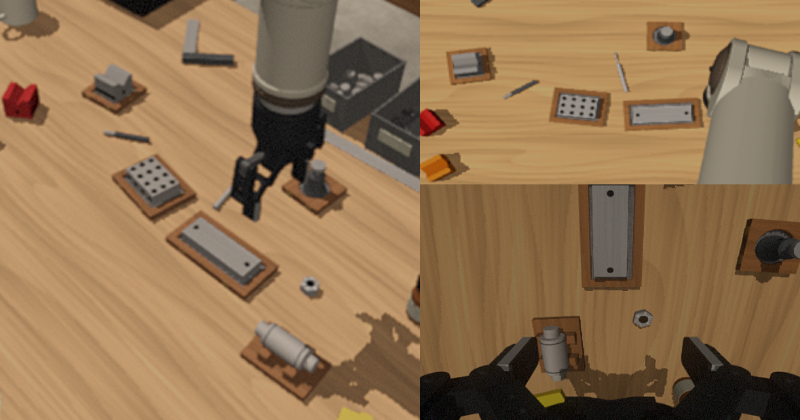

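All five pieces are in place. In the side view the shaft lies in the rest, and the parallel, block, jack and V-block all sit in their recesses. The parallel's two holes put its centre at (457,−83), with the case at (458,−83).

```bash
python3 -c "
from h import *
print(workorder.hand_in(), telemetry.sense()['t'])"
```

```text
the job is handed in; nothing more can be done
the job is handed in; nothing more can be done
```

I took both set-ups apart, put all five pieces away, and handed the job in after about 36 s of the 128 s allowed. Nothing was dropped or tipped.

| Piece | How far its centre is from its place |
|---|---|
| Shaft | about 1.5 mm across and 1 mm along the notches; angle within about 0.2° |
| V-block | about 1–2 mm, from where the arm released it; the pictures show it flat in the recess |
| 1‑2‑3 block | about 2 mm (from its hole pattern) |
| Jack | about 2.5 mm (from its head) |
| Parallel | about 1.5 mm (from its two end holes) |

- **Floor contact:** the four steel pieces met resistance at the height expected for the recess floor, not the rim, so they are seated. The shaft also met resistance at the expected height in the notches.
- **Final state:** the last pictures show every piece in its place, and the gripper was open and touching nothing.
- **Disagreements:** the wrist camera placed the cases 2–4 mm farther out in x than the top and side views did, and I used the wrist values. The 1‑2‑3 block weighed about 8 N on lifting, against roughly 6 N from the text. The gripper's opening read about 1–3 mm less than the true width of each piece held.

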